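# Load a hanger blank into its die and lock the keeper

### The arm

A 6-joint arm with a two-finger parallel gripper is mounted at the origin on the work surface. World frame = base frame: x ahead of the robot, y to its left, z up, the work surface at z = 0. Lengths are in m, angles in degrees, forces in N, time in s.
With the tool pointing down it reaches from about 0.4 to 0.825 m from the base axis. Payload 7 kg.
Tool frame: the origin (TCP) lies on the centre line of the jaws, within the pads' length; the fingertips stand 22 mm ahead of it and the grasp point (between the pads) lies 3 mm ahead of it (ctrl.finger_overhang is the distance from the TCP to the fingertips, in m); z points along the fingers, y is the line along which they close (so a half turn about z gives the same grasp; the last joint's range is limited). The gripper opens to 88 mm and grips with 3 to 60 N. Pads are 19 mm wide; open, the fingers measure 130 mm over their backs; the gripper's body (78 mm by 193 mm) begins 47 mm behind the grasp point.
Start: joints at [-54.483, 20.546, 0.682, 0, -70.136, -16.507], TCP at [0.22, -0.638, 0.249] pointing down, gripper open.
Joint ranges: [-176.03, 176.03], [-82.01, 121.73], [-58.28, 71.71], [-173.87, 95.51], [-174.79, -0.11], [-173.66, 173.66]. Speed limits (degrees/s): [136.94, 136.94, 172.46, 180, 180, 180].

### API

Orientations are given as [roll, pitch, yaw] about the fixed x, y, z axes, in that order (R = Rz(yaw) Ry(pitch) Rx(roll)).
In Python, from plant import ctrl gives the robot as it stands. The module is installed in compiled form; this text tells all that it offers.
- The arm moves only by the shell command python3 -m creep 'ROWS'. ROWS is JSON, a list of rows, each an object with "grip": the closure, from 0 (fully open) to 1 (shut); "delta_pos": the shift along the tool's x, y, z scaled (see below), a list of three; "rotation": the turn, a rotation vector about the tool's x, y, z scaled (see below), a list of three. A call has 1 to 5 rows; each row is the pose to reach, as a shift and turn from the pose commanded when the call began, along the tool's axes at that moment; what a row does not reach only later rows make up. The controller multiplies each number of a shift by 10 cm and each number of a turn by pi/2 rad. A row lasts 1/10 s, in which the tool goes at most 50 mm and 8.59 degrees, less where a joint would pass 70% of its speed; a pose out of reach is approached as far as the arm can. A call with a number of a shift or a turn outside -1 to 1 is refused whole. A call with a gripper value outside its range is refused whole. The fingers move at their own pace and stop on an object; the grip force is fixed at half the most. Time passes only in rows, so rows that repeat a pose let the fingers close. It gives the time, the measured TCP pose, the force, the opening and the grip force at its end, in the units of the state.
- ctrl.get_obs(): the state, without advancing time (a new reading comes with each control period).
- ctrl.snapshot(name): name is "scene" or "top"; returns a dict with "color" (400x640x3 uint8, red, green, blue), "intrinsics" (3x3 intrinsics, pixels), "R" (3x3) and "t" (3): a world point X has camera coordinates R X + t. Camera axes: x right, y down, z forward; pixel columns grow to the right and rows downward; lengths in m; the calibration is good to about 2 mm. A picture is of the moment at which its call begins. There is no depth.
- ctrl.close_job(): hands the job in; it is judged then, once.
The state is a dict: "clock": time; "joint_pos": joint angles; "qvel": joint speeds; "tau": joint torques, N m; "tool_pos": TCP position; "orientation": TCP orientation; "force": force on the tool from outside, world axes, zero at the start; "moment": the same for the moment, N m; "opening": finger opening in m; "gripper_force": force on a finger pad.
Only numpy, scipy, OpenCV 4.12 (cv2) and the standard library are available. Lean on these libraries where they do the work, as an engineer would, in place of code of your own. Each camera call takes 0.05 s, during which the arm holds its last target. There are 200 camera calls.

### The job

Set the square aluminium blank fully home in the square nest of the die block, then turn the orange knob clockwise until it clicks past its detent, so that the yellow keeper arm stays over the blank. Leave the other things on the bench where they are.

Things in the scene. Friction and masses are not known exactly. Their poses are not given: they have to be found in the camera images.
- square_blank: Square aluminium blank (for a bicycle derailleur hanger), 36 x 36 mm, 20 mm thick, 70 g, lower edges slightly chamfered; it starts flat on the bench, loose. Origin: centre of its underside; x and y along its sides, z up.
- die: Dark steel die block fixed to the bench, 130 (its x) x 240 (its y) x 26 mm high; place and yaw vary. Origin: centre of its underside. In its frame: square nest at y = -75 mm, unused round nest with brass floor (46 mm wide, 9 deep) at y = +75 mm, orange knob at the middle on a 28 mm thick post.
- square_nest (a point): Centre of the square nest's floor, 17 mm above the bench; axes as the die's. The nest is 38 x 38 mm with a bright floor, 9 mm deep, sides along the die's x and y. A seated blank stands 11 mm proud of the die's top, so hold the blank by its upper 9 mm, best with the fingers at its die +x and -x sides, where the die is clear.
- knob_grip (a point): On the knob's vertical axis, mid-height of its orange grip bar, 66 mm above the bench. Bar 44 mm long, 14 thick, from 54 to 78 mm above the bench; black disc 42 mm across under it, then the yellow keeper arm (reach 87 mm, 39 to 47 mm above the bench). Bar lies along the arm, which at joint 0 points 0.17 rad to the -y side of the die's +x. Axes: the die's at joint 0, turning with the knob.
- lock_knob (a joint): Angle of knob and keeper arm: 0 at the start (open, arm clear of the nest), growing clockwise seen from above. A spring detent resists with up to about 0.12 N m; its crest is at 0.9 rad. Past it the knob snaps on to its stop at 1.47 and stays, the arm over the square nest (it points to the die's -y at 1.4 rad). Let go before the crest, it springs back to 0.
- round_blank: Round brass blank, 44 mm diameter, 20 mm thick, not needed; origin at the centre of its underside.
- wrench: Steel wrench, 170 mm long, lying on the bench; origin under its middle.
- screwdriver: Screwdriver lying on the bench; origin under its middle.
- oil: Green oil bottle, 48 mm diameter, 130 mm tall, standing; origin at the centre of its underside.
- bb_ring: Steel bottom-bracket ring, 60 mm outside, 14 mm high, lying flat; origin at the centre of its underside.
- grease_jar: Grease jar with red cap, 68 mm diameter, 60 mm tall; origin at the centre of its underside.
- pedal: Orange platform pedal, about 95 x 84 mm with its axle stub sticking out 36 mm at +y, 16 mm high; origin under its middle.

How it is judged (in metres and radians):
On the way, in this order (a step that is already met when the one before it is completed fails the run):
1. The square blank lies fully home in the square nest (underside within 2 mm of the nest's floor, centred within 3 mm) and let go, with the knob still open (below 0.4 rad) (horizontal distance between square_blank and square_nest below 0.003 m and z of square_blank in the frame of square_nest below 0.002 m and angle between square_blank's own z axis and vertical below 0.06 rad and value of joint lock_knob below 0.4 rad and contact force between the fingers and square_blank below 0.1 N), for 0.2 s.
2. The knob is turned clockwise past its detent (above 1.2 rad) (value of joint lock_knob above 1.2 rad), for 0.2 s.
At the end, for the whole second after the job is handed in: The square blank is flat and at rest in the square nest, its underside within 2 mm of the nest's floor and centred within 3 mm; the knob, let go, stays beyond its detent (above 1.2 rad) with the keeper arm over the blank; nothing else on the bench has been moved by 30 mm or more (horizontal distance between square_blank and square_nest below 0.003 m and z of square_blank in the frame of square_nest below 0.002 m and angle between square_blank's own z axis and vertical below 0.06 rad and value of joint lock_knob above 1.2 rad and linear speed of square_blank below 0.02 m/s and distance of each of round_blank, wrench, screwdriver, oil, bb_ring, grease_jar, pedal from where it was at the start of the episode below 0.03 m); the robot touches nothing.
It fails at once if Another thing on the bench (round blank, wrench, screwdriver, oil bottle, ring, jar, pedal) is moved by 30 mm or more (distance of any of round_blank, wrench, screwdriver, oil, bb_ring, grease_jar, pedal from where it was at the start of the episode above 0.03 m).
It also fails if it takes over 48 s, if anything falls off the work surface, if the arm or the gripper's body presses on something with over 40 N, if the wrist force passes 120 N, or if a joint passes its speed limit or range.

## Working session

There is one attempt and no reset: what is moved stays moved. The work goes in short steps, Python scripts to look and compute and a shell command to move; the robot and the scene stay as the last step left them, time stands still between calls to the robot, and variables do not carry over. Pictures are saved under pics/ and viewed, at most 10 in all, crops included, and the job is handed in when it is done.

```bash
mkdir -p pics
python3 - <<'E'
from plant import ctrl
import cv2
for n in("scene","top"):
    s=ctrl.snapshot(n); cv2.imwrite(f"pics/{n}0.png",s["color"][:,:,::-1])
    print(n,s["intrinsics"].tolist(),s["R"].round(4).tolist(),s["t"].round(4).tolist(),(-s["R"].T@s["t"]).round(3))
print(ctrl.get_obs(),ctrl.finger_overhang)
E
```

```text
scene [[479.99332721509256, 0.0, 315.36337680820446], [0.0, 479.99332721509256, 201.65715205310096], [0.0, 0.0, 1.0]] [[0.3666, 0.9302, 0.0189], [0.6509, -0.2419, -0.7196], [-0.6648, 0.2761, -0.6941]] [-0.1998, -0.3295, 1.9236] [ 1.567 -0.425  1.102]
top [[418.0413335914425, 0.0, 320.9280632213662], [0.0, 418.0413335914425, 201.32347449777558], [0.0, 0.0, 1.0]] [[0.0144, -0.9999, 0.0043], [-0.9914, -0.0148, -0.1298], [0.1299, -0.0024, -0.9915]] [-0.0083, 0.5692, 1.0635] [0.426 0.003 1.128]
{'clock': 0.1, 'joint_pos': array([-5.44825950e+01,  2.05868011e+01,  6.39363482e-01, -1.81393736e-02,
       -7.01352396e+01, -1.65060545e+01]), 'qvel': array([-0.09239749, -0.07464833,  0.12925521,  0.0085908 ,  0.00891868,
       -0.00914901]), 'tau': array([-2.38915563e-03, -5.84163594e+01,  2.93747342e+01,  7.01539546e+00,
        1.01643577e-02, -4.66920676e-05]), 'tool_pos': array([ 0.21972588, -0.63781273,  0.24772365]), 'orientation': array([ 1.79915885e+02, -7.14178073e-03, -1.60994820e+02]), 'force': array([-0.66818131, -0.05628412,  0.17103226]), 'moment': array([ 0.01974088, -0.02190509,  0.02058247]), 'gripper_force': 0.0, 'opening': 0.08767015748086743} 0.022
```

View pics/top0.png

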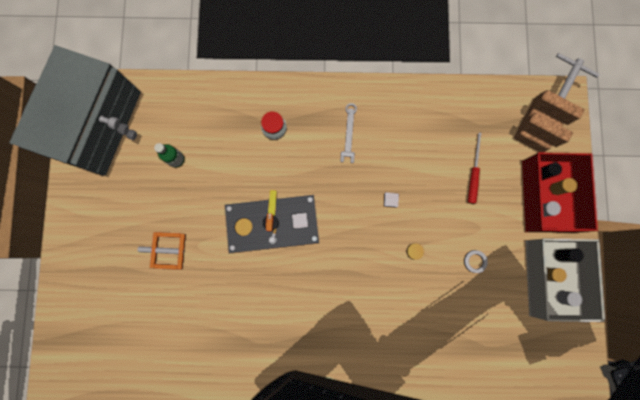

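View pics/scene0.png

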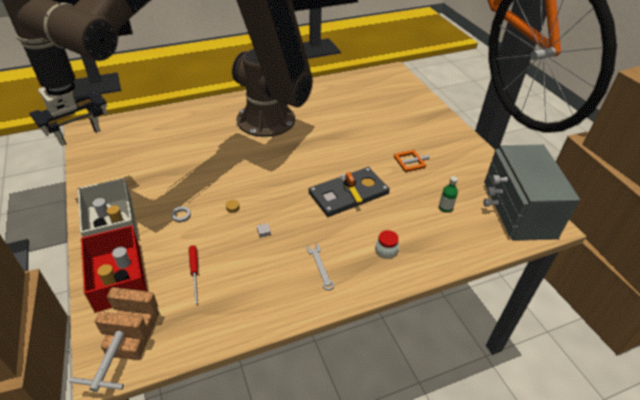

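The top view shows the blank at (391,200), the die centred near (271,223), the square nest at (300,220), the round nest at (244,228), and the yellow arm pointing up (+x). In the scene view the blank is at (264,230) and the die near (349,190), with its square nest at (330,197). Next I'll measure them.

```bash
cat > h.py <<'E'
import numpy as np,cv2
from plant import ctrl
def snap(n):
    s=ctrl.snapshot(n); return s["color"],(s["intrinsics"],s["R"],s["t"])
def ray(c,uv,z):
    K,R,t=c; uv=np.atleast_2d(uv).astype(float)
    d=(np.linalg.inv(K)@np.c_[uv,np.ones(len(uv))].T).T@R
    o=-R.T@t; return (o+d*((z-o[2])/d[:,2])[:,None])
def proj(c,X):
    K,R,t=c; p=(K@(R@np.atleast_2d(X).T+t[:,None])).T; return p[:,:2]/p[:,2:]
def blob(img,c,box,f,z,S=6):
    """mask f(hsv) in box (x0,y0,x1,y1), upsampled; largest contour -> centroid/minAreaRect in world at plane z"""
    x0,y0,x1,y1=box
    a=cv2.resize(img[y0:y1,x0:x1],None,fx=S,fy=S,interpolation=cv2.INTER_CUBIC)
    m=f(cv2.cvtColor(a,cv2.COLOR_RGB2HSV).astype(int)).astype(np.uint8)
    cs,_=cv2.findContours(m,cv2.RETR_EXTERNAL,cv2.CHAIN_APPROX_NONE)
    k=max(cs,key=cv2.contourArea)[:,0,:]
    uv=(k+.5)/S-.5+[x0,y0]
    w=ray(c,uv,z)[:,:2]
    h=cv2.convexHull((w*1e4).astype(np.float32))
    r=cv2.minAreaRect(h); M=cv2.moments((w*1e4).astype(np.float32).reshape(-1,1,2))
    return np.array(r[0])/1e4,np.array(r[1])/1e4,r[2],np.array([M["m10"],M["m01"]])/M["m00"]/1e4,M["m00"]*1e-8
E
python3 - <<'E'
from h import *
np.set_printoptions(precision=4,suppress=True)
B={"top":dict(die=(215,185,330,260),blank=(378,188,404,212),nest=(288,209,311,231),rn=(232,216,256,240),arm=(262,184,284,220)),
"scene":dict(die=(300,160,400,220),blank=(252,220,276,242),nest=(319,188,341,206),rn=(356,174,380,192),arm=(340,170,366,214))}
for n in B:
    img,c=snap(n); b=B[n]
    print(n)
    for k in((391,200),(300,220),(391,206),(283,240)) if n=="top" else ((264,228),(330,197),(264,235),(318,205)): print(k,img[k[1],k[0]])
    light=lambda h:(h[...,1]<60)&(h[...,2]>120)
    print("die",*blob(img,c,b["die"],lambda h:(h[...,2]<105)&(h[...,1]<110),.026))
    print("blank",*blob(img,c,b["blank"],light,.02))
    print("nest",*blob(img,c,b["nest"],light,.017))
    print("rn",*blob(img,c,b["rn"],lambda h:(h[...,1]>90)&(h[...,2]>110)&(h[...,0]<30),.017))
    print("arm",*blob(img,c,b["arm"],lambda h:(h[...,1]>170)&(h[...,2]>110)&(h[...,0]>21)&(h[...,0]<35),.047))
    x0,y0,x1,y1=(215,170,410,265) if n=="top" else (240,150,410,250)
    cv2.imwrite(f"pics/{n}_crop.png",cv2.resize(img[y0:y1,x0:x1,::-1],None,fx=4,fy=4,interpolation=cv2.INTER_CUBIC))
E
```

```text
top
(391, 200) [190 179 181]
(300, 220) [192 185 184]
(391, 206) [136 126 119]
(283, 240) [78 78 80]
die [0.5102 0.1304] [0.1285 0.2356] 7.176260471343994 [0.5091 0.1305] 0.026372239883652015
blank [ 0.5794 -0.1871] [0.039  0.0385] 85.67369842529297 [ 0.5794 -0.1874] 0.0013885618334561587
nest [0.5201 0.0563] [0.04   0.0407] 7.774153709411621 [0.5201 0.0562] 0.001503799178249985
rn [0.5015 0.2054] [0.0466 0.0477] 46.457035064697266 [0.5012 0.2053] 0.0017409466535076498
arm [0.5623 0.1277] [0.0137 0.0632] 86.95619201660156 [0.5649 0.1273] 0.0006455774435696006
scene
(264, 228) [184 172 165]
(330, 197) [183 173 166]
(264, 235) [87 79 75]
(318, 205) [109  90  59]
die [0.5258 0.1268] [0.1472 0.2481] 7.198652267456055 [0.5269 0.1232] 0.02987444677226781
blank [ 0.5842 -0.1882] [0.0362 0.0378] 85.82182312011719 [ 0.5842 -0.1881] 0.0012479069934886694
nest [0.519  0.0592] [0.0347 0.0366] 5.434285640716553 [0.5191 0.0592] 0.0011400515310296417
rn [0.4996 0.2089] [0.0449 0.0427] 31.02479362487793 [0.4998 0.2087] 0.0014957363972517847
arm [0.5675 0.1281] [0.0217 0.0752] 87.48902130126953 [0.5674 0.1279] 0.0014271726963227987
```

View pics/top_crop.png

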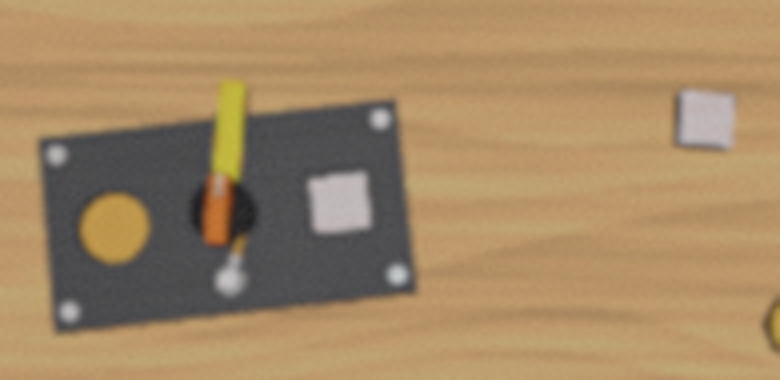

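The enlarged top view confirms the layout: die edges clean, nest floor at (340,203) in the crop, and the arm pointing up from the disc at (222,210). The two nests come out 150 mm apart, which matches, with die yaw about 7.2°. The blank is at (0.579, -0.187) with yaw about -4.3°. Moving over the blank now.

```bash
cat > d.py <<'E'
import sys,numpy as np
from plant import ctrl
x,y,z,yaw=map(float,sys.argv[1:5]); o=ctrl.get_obs(); p=o["tool_pos"]
from scipy.spatial.transform import Rotation as Ro
R=Ro.from_euler("xyz",o["orientation"],degrees=True); T=Ro.from_euler("xyz",[180,0,yaw],degrees=True)
print("shift",(R.inv().apply(np.array([x,y,z])-p)/.1).round(3),"turn",((R.inv()*T).as_rotvec()/(np.pi/2)).round(3),"pos",p.round(4),"rpy",o["orientation"].round(2),"t",round(o["clock"],2),"F",o["force"].round(1),"open",round(o["opening"],4),"gf",round(o["gripper_force"],1))
E
python3 -m creep '[{"grip":0,"delta_pos":[-1,0.63,0],"rotation":[0,0,-0.37]},{"grip":0,"delta_pos":[-1,0.63,0],"rotation":[0,0,-0.37]},{"grip":0,"delta_pos":[-1,0.63,0],"rotation":[0,0,-0.37]},{"grip":0,"delta_pos":[-1,0.63,0],"rotation":[0,0,-0.37]}]'
python3 -m creep '[{"grip":0,"delta_pos":[-1,-0.02,0],"rotation":[0,0,-0.37]},{"grip":0,"delta_pos":[-1,-0.02,0],"rotation":[0,0,-0.37]},{"grip":0,"delta_pos":[-1,-0.02,0],"rotation":[0,0,-0.37]},{"grip":0,"delta_pos":[-1,-0.02,0],"rotation":[0,0,-0.37]}]'
python3 -m creep '[{"grip":0,"delta_pos":[-1,-0.7,0],"rotation":[0,0,0]},{"grip":0,"delta_pos":[-1,-0.7,0],"rotation":[0,0,0]},{"grip":0,"delta_pos":[-1,-0.7,0],"rotation":[0,0,0]}]'
python3 -m creep '[{"grip":0,"delta_pos":[-1,-0.7,0],"rotation":[0,0,0]},{"grip":0,"delta_pos":[-1,-0.7,0],"rotation":[0,0,0]},{"grip":0,"delta_pos":[-1,-0.7,0],"rotation":[0,0,0]}]'
python3 d.py .5794 -.187 .12 -94.3
```

```text
clock: 0.6
tool_pos: [0.2956, -0.544, 0.2489]
orientation: [-180.0, 0.0, -127.2]
force: [-0.4, 0.1, 0.3]
opening: 0.0876
gripper_force: 0.0
clock: 1.0
tool_pos: [0.3578, -0.4668, 0.2488]
orientation: [-180.0, -0.0, -93.9]
force: [-0.3, 0.3, -0.5]
opening: 0.0874
gripper_force: 0.0
clock: 1.3
tool_pos: [0.4357, -0.3715, 0.2486]
orientation: [-180.0, 0.0, -94.3]
force: [1.1, -1.3, 0.1]
opening: 0.0875
gripper_force: 0.0
clock: 1.6
tool_pos: [0.5134, -0.2767, 0.2485]
orientation: [-180.0, 0.0, -94.3]
force: [0.2, -1.0, 0.2]
opening: 0.088
gripper_force: 0.0
shift [-0.943 -0.591  1.286] turn [-0.  0.  0.] pos [ 0.5134 -0.2767  0.2485] rpy [-1.7997e+02  1.0000e-02 -9.4270e+01] t 1.6 F [ 0.2 -1.   0.2] open 0.088 gf 0.0
```

```bash
python3 -m creep '[{"grip":0,"delta_pos":[-0.94,-0.6,0.9],"rotation":[0,0,0]},{"grip":0,"delta_pos":[-0.94,-0.6,0.9],"rotation":[0,0,0]},{"grip":0,"delta_pos":[-0.94,-0.6,0.9],"rotation":[0,0,0]},{"grip":0,"delta_pos":[-0.94,-0.6,0.9],"rotation":[0,0,0]}]'
python3 -m creep '[{"grip":0,"delta_pos":[0,0,0.7],"rotation":[0,0,0]},{"grip":0,"delta_pos":[0,0,0.7],"rotation":[0,0,0]},{"grip":0,"delta_pos":[0,0,0.7],"rotation":[0,0,0]}]'
python3 d.py .5794 -.187 .0335 -94.3
python3 - <<'E'
from h import *
img,c=snap("scene"); x0,y0,x1,y1=180,150,360,270
print(proj(c,[[.5794,-.187,.02]]))
cv2.imwrite("pics/s1.png",cv2.resize(img[y0:y1,x0:x1,::-1],None,fx=4,fy=4,interpolation=cv2.INTER_CUBIC))
E
```

```text
clock: 2.0
tool_pos: [0.5783, -0.1871, 0.154]
orientation: [179.6, 0.0, -94.2]
force: [-0.6, -1.0, 0.3]
opening: 0.0877
gripper_force: 0.0
clock: 2.3
tool_pos: [0.5762, -0.1903, 0.0855]
orientation: [179.6, 0.0, -94.4]
force: [-0.4, 0.2, 0.5]
opening: 0.0875
gripper_force: 0.0
shift [-0.035 -0.033  0.52 ] turn [ 0.004  0.    -0.001] pos [ 0.5762 -0.1903  0.0855] rpy [179.65   0.   -94.42] t 2.3 F [-0.4  0.2  0.5] open 0.0875 gf 0.0
[[262.9146686  227.21112718]]
```

View pics/s1.png

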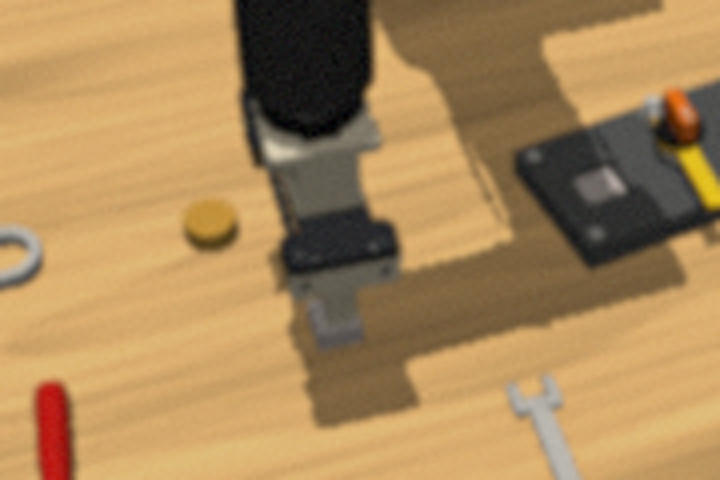

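The scene crop shows the gripper over the blank, with the near finger at about (335,330) in front of it and nothing in the way. A 3 mm correction is needed, then lower and grip.

```bash
python3 -m creep '[{"grip":0,"delta_pos":[-0.035,-0.033,0.2],"rotation":[0,0,0]},{"grip":0,"delta_pos":[-0.035,-0.033,0.35],"rotation":[0,0,0]},{"grip":0,"delta_pos":[-0.035,-0.033,0.35],"rotation":[0,0,0]},{"grip":0,"delta_pos":[-0.035,-0.033,0.35],"rotation":[0,0,0]}]'
python3 d.py .5794 -.187 .0335 -94.3
python3 -m creep '[{"grip":0,"delta_pos":[0,0,0],"rotation":[0,0,0]}]' >/dev/null
python3 d.py .5794 -.187 .0335 -94.3
```

```text
clock: 2.75
tool_pos: [0.583, -0.1874, 0.0553]
orientation: [-179.9, -0.0, -94.4]
force: [0.0, -0.0, 0.3]
opening: 0.0876
gripper_force: 0.0
shift [-0.002  0.037  0.218] turn [-0.001 -0.    -0.001] pos [ 0.583  -0.1874  0.0553] rpy [-1.7989e+02 -2.0000e-02 -9.4380e+01] t 2.75 F [ 0.  -0.   0.3] open 0.0876 gf 0.0
shift [-0.001  0.039  0.22 ] turn [-0.002 -0.    -0.001] pos [ 0.5832 -0.1873  0.0555] rpy [-1.7984e+02 -1.0000e-02 -9.4380e+01] t 2.85 F [ 0.2 -0.2  0.1] open 0.0872 gf 0.0
```

```bash
python3 -m creep '[{"grip":0,"delta_pos":[0,0.04,0.1],"rotation":[0,0,0]},{"grip":0,"delta_pos":[0,0.04,0.22],"rotation":[0,0,0]},{"grip":0,"delta_pos":[0,0.04,0.22],"rotation":[0,0,0]},{"grip":0,"delta_pos":[0,0.04,0.22],"rotation":[0,0,0]},{"grip":0,"delta_pos":[0,0.04,0.22],"rotation":[0,0,0]}]' >/dev/null
python3 d.py .5794 -.187 .0335 -94.3
```

```text
shift [ 0.001 -0.012 -0.019] turn [ 0.    -0.    -0.001] pos [ 0.5783 -0.1868  0.0316] rpy [ 1.800e+02 -1.000e-02 -9.438e+01] t 3.35 F [1.1 0.  1.1] open 0.0877 gf 0.0
```

```bash
python3 -m creep '[{"grip":0,"delta_pos":[0,-0.01,-0.02],"rotation":[0,0,0]},{"grip":0,"delta_pos":[0,-0.01,-0.02],"rotation":[0,0,0]},{"grip":0,"delta_pos":[0,-0.01,-0.02],"rotation":[0,0,0]}]' >/dev/null
python3 d.py .5794 -.187 .0335 -94.3
python3 -m creep '[{"grip":1,"delta_pos":[0,0,0],"rotation":[0,0,0]},{"grip":1,"delta_pos":[0,0,0],"rotation":[0,0,0]},{"grip":1,"delta_pos":[0,0,0],"rotation":[0,0,0]},{"grip":1,"delta_pos":[0,0,0],"rotation":[0,0,0]},{"grip":1,"delta_pos":[0,0,0],"rotation":[0,0,0]}]'
python3 -m creep '[{"grip":1,"delta_pos":[0,0,0],"rotation":[0,0,0]},{"grip":1,"delta_pos":[0,0,0],"rotation":[0,0,0]}]'
python3 d.py .5794 -.187 .0335 -94.3
```

```text
shift [ 0.002 -0.001  0.004] turn [-0.     0.    -0.001] pos [ 0.5793 -0.1868  0.0339] rpy [-179.96    0.    -94.39] t 3.65 F [ 0.3 -0.   0.2] open 0.0876 gf 0.0
clock: 4.15
tool_pos: [0.5791, -0.1868, 0.0335]
orientation: [180.0, 0.0, -94.4]
force: [0.3, -0.1, -0.0]
opening: 0.0536
gripper_force: 0.0
clock: 4.35
tool_pos: [0.5792, -0.1868, 0.0336]
orientation: [-180.0, -0.0, -94.4]
force: [0.6, 0.4, 0.0]
opening: 0.0373
gripper_force: 0.2
shift [ 0.002 -0.003  0.001] turn [-0.    -0.    -0.001] pos [ 0.5792 -0.1868  0.0336] rpy [-179.99   -0.    -94.38] t 4.35 F [0.6 0.4 0. ] open 0.0373 gf 0.2
```

```bash
python3 -m creep '[{"grip":1,"delta_pos":[0,0,0],"rotation":[0,0,0]},{"grip":1,"delta_pos":[0,0,0],"rotation":[0,0,0]},{"grip":1,"delta_pos":[0,0,0],"rotation":[0,0,0]}]'
python3 -m creep '[{"grip":1,"delta_pos":[0,0,-0.2],"rotation":[0,0,0]},{"grip":1,"delta_pos":[0,0,-0.5],"rotation":[0,0,0]},{"grip":1,"delta_pos":[0,0,-0.7],"rotation":[0,0,0]},{"grip":1,"delta_pos":[0,0,-0.7],"rotation":[0,0,0]}]'
python3 d.py .5197 .0561 .09 -82.8
```

```text
clock: 4.65
tool_pos: [0.5792, -0.1868, 0.0336]
orientation: [-180.0, 0.0, -94.4]
force: [0.2, 0.5, 0.3]
opening: 0.0357
gripper_force: 30.0
clock: 5.05
tool_pos: [0.5809, -0.187, 0.1067]
orientation: [-179.7, -0.0, -94.4]
force: [-0.3, -0.4, 0.2]
opening: 0.0359
gripper_force: 30.0
shift [-2.378  0.796  0.163] turn [-0.003 -0.    -0.128] pos [ 0.5809 -0.187   0.1067] rpy [-1.7971e+02 -1.0000e-02 -9.4360e+01] t 5.05 F [-0.3 -0.4  0.2] open 0.0359 gf 30.0
```

```bash
python3 -m creep '[{"grip":1,"delta_pos":[-0.4,0.14,0],"rotation":[0,0,0]},{"grip":1,"delta_pos":[-0.8,0.27,0],"rotation":[0,0,0]},{"grip":1,"delta_pos":[-0.8,0.27,0],"rotation":[0,0,0]}]' >/dev/null
python3 -m creep '[{"grip":1,"delta_pos":[-0.4,0.14,0],"rotation":[0,0,0]},{"grip":1,"delta_pos":[-0.8,0.27,0],"rotation":[0,0,0]},{"grip":1,"delta_pos":[-0.8,0.27,0],"rotation":[0,0,0]}]' >/dev/null
python3 -m creep '[{"grip":1,"delta_pos":[-0.4,0.13,0],"rotation":[0,0,-0.07]},{"grip":1,"delta_pos":[-0.77,0.26,0],"rotation":[0,0,-0.128]},{"grip":1,"delta_pos":[-0.77,0.26,0],"rotation":[0,0,-0.128]},{"grip":1,"delta_pos":[-0.77,0.26,0],"rotation":[0,0,-0.128]},{"grip":1,"delta_pos":[-0.77,0.26,0],"rotation":[0,0,-0.128]}]' >/dev/null
python3 d.py .5197 .0561 .07 -82.8
```

```text
shift [-0.009 -0.025  0.332] turn [ 0.    -0.    -0.001] pos [0.5174 0.0549 0.1032] rpy [ 1.7996e+02 -1.0000e-02 -8.2930e+01] t 6.15 F [ 0.2 -1.3 -0.3] open 0.0356 gf 30.0
```

```bash
python3 -m creep '[{"grip":1,"delta_pos":[-0.01,-0.025,0.15],"rotation":[0,0,0]},{"grip":1,"delta_pos":[-0.01,-0.025,0.33],"rotation":[0,0,0]},{"grip":1,"delta_pos":[-0.01,-0.025,0.33],"rotation":[0,0,0]},{"grip":1,"delta_pos":[-0.01,-0.025,0.33],"rotation":[0,0,0]},{"grip":1,"delta_pos":[-0.01,-0.025,0.33],"rotation":[0,0,0]}]' >/dev/null
python3 d.py .5197 .0561 .065 -82.8
python3 - <<'E'
from h import *
img,c=snap("scene"); x0,y0,x1,y1=290,150,400,220
o=ctrl.get_obs()["tool_pos"]; b=o-[0,0,.0335]
a=np.radians(7.2); s=np.array([[i,j] for i,j in((-1,-1),(1,-1),(1,1),(-1,1))])@np.array([[np.cos(a),np.sin(a)],[-np.sin(a),np.cos(a)]])
im=cv2.resize(img[y0:y1,x0:x1,::-1],None,fx=7,fy=7,interpolation=cv2.INTER_CUBIC)
def dr(P,col): cv2.polylines(im,[(((proj(c,P)-[x0,y0]+.5)*7)).round().astype(int)],True,col,1)
dr(np.c_[s*.018+b[:2],np.full(4,b[2])],(0,0,255)); dr(np.c_[s*.018+b[:2],np.full(4,b[2]+.02)],(0,0,255))
n=np.array([.5197,.0561]); dr(np.c_[s*.019+n,np.full(4,.026)],(0,255,0))
cv2.imwrite("pics/s2.png",im)
E
```

```text
shift [0.003 0.007 0.062] turn [-0.     0.    -0.001] pos [0.5203 0.0565 0.0712] rpy [-179.96    0.    -82.92] t 6.65 F [-0.1  0.7 -0.6] open 0.0356 gf 30.0
```

View pics/s2.png

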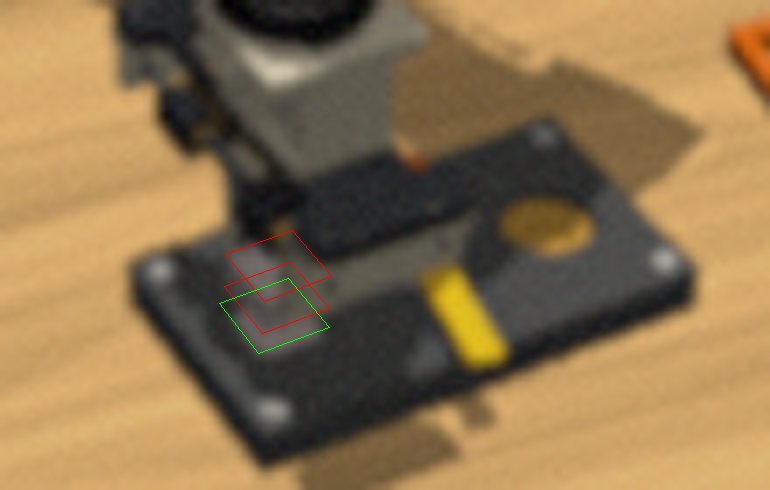

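The overlay puts the blank (red, about (280,285)) near the nest (green), but the gripper shows at about (390,230), to the right of where I expect it. I'll check a wider view before lowering.

Run:
```python
from h import *
out=[]
o=ctrl.get_obs()["tool_pos"]
for n,(x0,y0,x1,y1) in(("scene",(270,80,400,220)),("top",(230,150,360,290))):
    img,c=snap(n)
    im=cv2.resize(img[y0:y1,x0:x1,::-1],None,fx=3,fy=4.0,interpolation=cv2.INTER_CUBIC); out.append(im)
    for dz in(-.022,.1): print(n,dz,((proj(c,o+[0,0,dz])-[x0,y0])*[3,4]).round(0))
cv2.imwrite("pics/s3.png",np.hstack(out))
```

```text
scene -0.022 [[177. 437.]]
scene 0.1 [[182. 320.]]
top -0.022 [[206. 276.]]
top 0.1 [[199. 258.]]
```

View pics/s3.png

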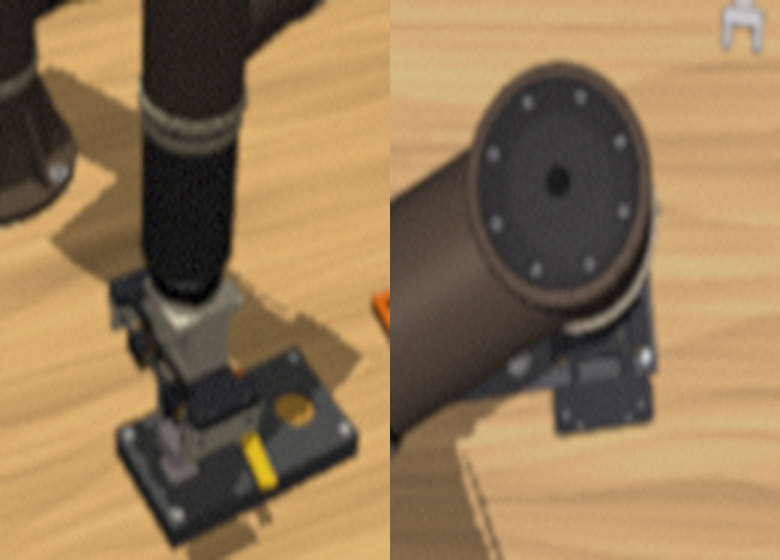

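The wide view shows the wrist axis directly above the nest in the scene half. In the top half, the gripper's -x end sits at (604,405), on the TCP column as predicted. So the kinematics agree, and I'll lower step by step, watching the force.

```bash
python3 -m creep '[{"grip":1,"delta_pos":[0,0.007,0.03],"rotation":[0,0,0]},{"grip":1,"delta_pos":[0,0.007,0.06],"rotation":[0,0,0]},{"grip":1,"delta_pos":[0,0.007,0.08],"rotation":[0,0,0]},{"grip":1,"delta_pos":[0,0.007,0.08],"rotation":[0,0,0]},{"grip":1,"delta_pos":[0,0.007,0.08],"rotation":[0,0,0]}]' >/dev/null
python3 d.py .5197 .0565 .0505 -82.8
python3 -m creep '[{"grip":1,"delta_pos":[0,0,0.02],"rotation":[0,0,0]},{"grip":1,"delta_pos":[0,0,0.04],"rotation":[0,0,0]},{"grip":1,"delta_pos":[0,0,0.04],"rotation":[0,0,0]}]' >/dev/null
python3 d.py .5197 .0565 .0505 -82.8
```

```text
shift [ 0.004 -0.006  0.12 ] turn [ 0.    -0.    -0.001] pos [0.5191 0.0569 0.0625] rpy [ 1.7999e+02 -1.0000e-02 -8.2860e+01] t 7.3 F [ 0.1  0.3 -1. ] open 0.0354 gf 30.0
shift [ 0.005 -0.     0.085] turn [-0.001 -0.    -0.   ] pos [0.5196 0.0569 0.059 ] rpy [-179.95   -0.    -82.84] t 7.6 F [-0.1 -0.   4.3] open 0.0356 gf 30.0
```

```bash
python3 -m creep '[{"grip":1,"delta_pos":[0.005,0,0.015],"rotation":[0,0,0]},{"grip":1,"delta_pos":[0.005,0,0.015],"rotation":[0,0,0]}]'
python3 -c "
from plant import ctrl;print(ctrl.get_obs()['moment'])"
python3 -m creep '[{"grip":1,"delta_pos":[0.01,0,0],"rotation":[0,0,0]},{"grip":1,"delta_pos":[0.01,0,0],"rotation":[0,0,0]}]'
python3 -c "
from plant import ctrl;print(ctrl.get_obs()['moment'])"
```

```text
clock: 7.8
tool_pos: [0.5198, 0.0568, 0.0584]
orientation: [-179.9, 0.0, -82.8]
force: [-4.4, 2.2, 15.1]
opening: 0.0358
gripper_force: 30.1
[ 0.69546045  2.06944635 -0.02599711]
clock: 8.0
tool_pos: [0.5207, 0.056, 0.058]
orientation: [-179.8, 0.0, -82.8]
force: [2.7, 0.4, 0.0]
opening: 0.0356
gripper_force: 30.0
[ 0.2818736  -1.07768139  0.01357771]
```

The force fell away once the blank shifted, so I'll continue down.

```bash
python3 -m creep '[{"grip":1,"delta_pos":[0,0,0.02],"rotation":[0,0,0]},{"grip":1,"delta_pos":[0,0,0.03],"rotation":[0,0,0]},{"grip":1,"delta_pos":[0,0,0.03],"rotation":[0,0,0]}]'
python3 d.py .5197 .0565 .0505 -82.8
```

```text
clock: 8.3
tool_pos: [0.5208, 0.056, 0.0543]
orientation: [-179.8, 0.0, -82.8]
force: [6.9, 1.6, -0.3]
opening: 0.0354
gripper_force: 30.0
shift [-0.006  0.011  0.038] turn [-0.002  0.    -0.   ] pos [0.5208 0.056  0.0543] rpy [-1.7984e+02  4.0000e-02 -8.2830e+01] t 8.3 F [ 6.9  1.6 -0.3] open 0.0354 gf 30.0
```

```bash
python3 -m creep '[{"grip":1,"delta_pos":[0,-0.005,0.02],"rotation":[0,0,0]},{"grip":1,"delta_pos":[0,-0.005,0.035],"rotation":[0,0,0]},{"grip":1,"delta_pos":[0,-0.005,0.035],"rotation":[0,0,0]}]'
python3 d.py .5208 .056 .0505 -82.8
```

```text
clock: 8.6
tool_pos: [0.5209, 0.056, 0.0505]
orientation: [-179.9, 0.0, -82.8]
force: [5.9, 3.4, -0.8]
opening: 0.0355
gripper_force: 30.0
shift [-0.     0.001  0.   ] turn [-0.001  0.    -0.001] pos [0.5209 0.056  0.0505] rpy [-1.7989e+02  3.0000e-02 -8.2850e+01] t 8.6 F [ 5.9  3.4 -0.8] open 0.0355 gf 30.0
```

```bash
python3 -m creep '[{"grip":1,"delta_pos":[0,-0.005,0.01],"rotation":[0,0,0]},{"grip":1,"delta_pos":[0,-0.005,0.01],"rotation":[0,0,0]}]'
python3 -m creep '[{"grip":0,"delta_pos":[0,0,0],"rotation":[0,0,0]},{"grip":0,"delta_pos":[0,0,0],"rotation":[0,0,0]},{"grip":0,"delta_pos":[0,0,0],"rotation":[0,0,0]},{"grip":0,"delta_pos":[0,0,0],"rotation":[0,0,0]}]'
```

```text
clock: 8.8
tool_pos: [0.5209, 0.056, 0.0504]
orientation: [-179.9, 0.0, -82.8]
force: [-1.3, 3.6, 11.8]
opening: 0.0353
gripper_force: 30.0
clock: 9.2
tool_pos: [0.5195, 0.055, 0.049]
orientation: [179.9, -0.0, -82.9]
force: [0.2, -0.2, 0.5]
opening: 0.0619
gripper_force: 0.0
```

Seated: a firm 12 N stop came exactly at the predicted height (TCP 0.0504), and the blank is released. Now up, turn 80°, and a look at the result.

```bash
python3 -m creep '[{"grip":0,"delta_pos":[0,0,-0.2],"rotation":[0,0,0]},{"grip":0,"delta_pos":[0,0,-0.6],"rotation":[0,0,0]},{"grip":0,"delta_pos":[0,0,-1],"rotation":[0,0,0]},{"grip":0,"delta_pos":[0,0,-1],"rotation":[0,0,0]}]'
python3 -m creep '[{"grip":0,"delta_pos":[0,0,0],"rotation":[0,0,-0.446]},{"grip":0,"delta_pos":[0,0,0],"rotation":[0,0,-0.446]},{"grip":0,"delta_pos":[0,0,0],"rotation":[0,0,-0.446]},{"grip":0,"delta_pos":[0,0,0],"rotation":[0,0,-0.446]},{"grip":0,"delta_pos":[0,0,0],"rotation":[0,0,-0.446]}]' >/dev/null
python3 -m creep '[{"grip":0,"delta_pos":[0,0,0],"rotation":[0,0,-0.446]},{"grip":0,"delta_pos":[0,0,0],"rotation":[0,0,-0.446]},{"grip":0,"delta_pos":[0,0,0],"rotation":[0,0,-0.446]},{"grip":0,"delta_pos":[0,0,0],"rotation":[0,0,-0.446]},{"grip":0,"delta_pos":[0,0,0],"rotation":[0,0,-0.446]}]' >/dev/null
python3 d.py .5115 .1304 .11 -2.5
python3 - <<'E'
from h import *
img,c=snap("scene"); x0,y0,x1,y1=300,150,400,220
cv2.imwrite("pics/s4.png",cv2.resize(img[y0:y1,x0:x1,::-1],None,fx=8,fy=8,interpolation=cv2.INTER_CUBIC))
E
```

```text
clock: 9.6
tool_pos: [0.523, 0.0563, 0.1547]
orientation: [-179.5, 0.1, -82.8]
force: [0.5, 1.1, -1.5]
opening: 0.0866
gripper_force: 0.0
shift [-0.112 -0.749  0.389] turn [0.    0.001 0.003] pos [0.5198 0.0552 0.149 ] rpy [ 1.7997e+02  7.0000e-02 -2.2700e+00] t 10.6 F [ 0.  -0.5  0.2] open 0.0875 gf 0.0
```

View pics/s4.png

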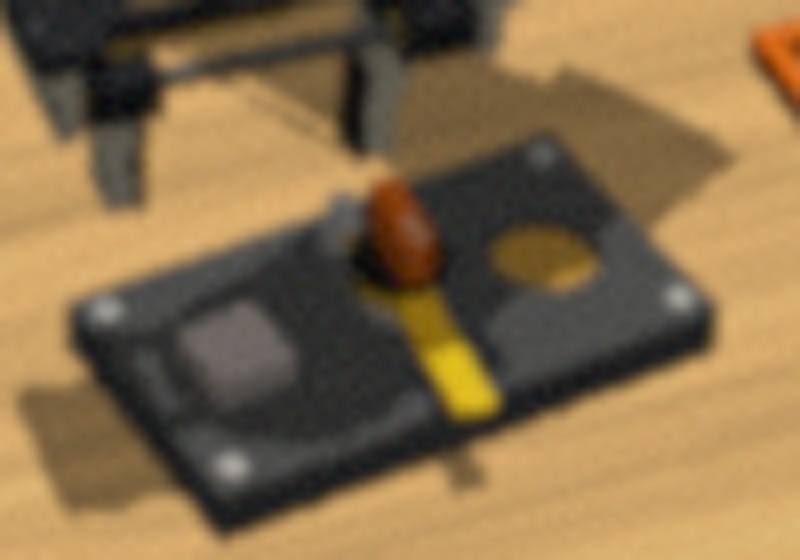

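The picture shows the blank sitting square and low in the nest at (238,350), with the knob still open and its orange bar at (403,230). Moving to the knob.

```bash
python3 -m creep '[{"grip":0,"delta_pos":[-0.06,-0.4,0],"rotation":[0,0,0]},{"grip":0,"delta_pos":[-0.11,-0.75,0],"rotation":[0,0,0]},{"grip":0,"delta_pos":[-0.11,-0.75,0],"rotation":[0,0,0]},{"grip":0,"delta_pos":[-0.11,-0.75,0.2],"rotation":[0,0,0]},{"grip":0,"delta_pos":[-0.11,-0.75,0.2],"rotation":[0,0,0]}]' >/dev/null
python3 -m creep '[{"grip":0,"delta_pos":[0,0,0],"rotation":[0,0,0]}]' >/dev/null
python3 d.py .5115 .1304 .08 -2.5
```

```text
shift [-0.007 -0.002  0.493] turn [ 0.001  0.001 -0.002] pos [0.5123 0.1303 0.1293] rpy [ 1.7993e+02  8.0000e-02 -2.6600e+00] t 11.25 F [-0.5  0.   0.9] open 0.0877 gf 0.0
```

```bash
python3 -m creep '[{"grip":0,"delta_pos":[-0.007,0,0.2],"rotation":[0,0,0]},{"grip":0,"delta_pos":[-0.007,0,0.4],"rotation":[0,0,0]},{"grip":0,"delta_pos":[-0.007,0,0.48],"rotation":[0,0,0]},{"grip":0,"delta_pos":[-0.007,0,0.48],"rotation":[0,0,0]},{"grip":0,"delta_pos":[-0.007,0,0.48],"rotation":[0,0,0]}]' >/dev/null
python3 d.py .5115 .1304 .08 -2.5
python3 -m creep '[{"grip":1,"delta_pos":[0,0,0],"rotation":[0,0,0]},{"grip":1,"delta_pos":[0,0,0],"rotation":[0,0,0]},{"grip":1,"delta_pos":[0,0,0],"rotation":[0,0,0]},{"grip":1,"delta_pos":[0,0,0],"rotation":[0,0,0]},{"grip":1,"delta_pos":[0,0,0],"rotation":[0,0,0]}]' >/dev/null
python3 -m creep '[{"grip":1,"delta_pos":[0,0,0],"rotation":[0,0,0]},{"grip":1,"delta_pos":[0,0,0],"rotation":[0,0,0]},{"grip":1,"delta_pos":[0,0,0],"rotation":[0,0,0]},{"grip":1,"delta_pos":[0,0,0],"rotation":[0,0,0]},{"grip":1,"delta_pos":[0,0,0],"rotation":[0,0,0]}]'
```

```text
shift [-0.01   0.006  0.024] turn [-0.    -0.    -0.001] pos [0.5126 0.1309 0.0824] rpy [-1.7999e+02 -4.0000e-02 -2.6000e+00] t 11.75 F [ 0.8 -0.3 -0. ] open 0.0877 gf 0.0
clock: 12.75
tool_pos: [0.5122, 0.1315, 0.0816]
orientation: [-179.9, -0.0, -2.6]
force: [-5.3, 8.8, -1.1]
opening: 0.0138
gripper_force: 30.1
```

```bash
python3 -m creep '[{"grip":1,"delta_pos":[-0.007,-0.01,0],"rotation":[0,0,0]},{"grip":1,"delta_pos":[-0.007,-0.01,0],"rotation":[0,0,0.08]},{"grip":1,"delta_pos":[-0.007,-0.01,0],"rotation":[0,0,0.16]},{"grip":1,"delta_pos":[-0.007,-0.01,0],"rotation":[0,0,0.22]},{"grip":1,"delta_pos":[-0.007,-0.01,0],"rotation":[0,0,0.22]}]'
python3 -c "
from plant import ctrl;print(ctrl.get_obs()['moment'])"
```

```text
clock: 13.25
tool_pos: [0.512, 0.1318, 0.0816]
orientation: [-180.0, -0.1, -22.5]
force: [4.8, -1.5, -3.7]
opening: 0.0135
gripper_force: 30.0
[-0.94597615 -1.73715797  0.0680792 ]
```

Turning cleanly with low forces, so I'll carry on to about 1.4 rad.

```bash
python3 -m creep '[{"grip":1,"delta_pos":[0,0,0],"rotation":[0,0,0.08]},{"grip":1,"delta_pos":[0,0,0],"rotation":[0,0,0.16]},{"grip":1,"delta_pos":[0,0,0],"rotation":[0,0,0.24]},{"grip":1,"delta_pos":[0,0,0],"rotation":[0,0,0.32]},{"grip":1,"delta_pos":[0,0,0],"rotation":[0,0,0.34]}]'
python3 -m creep '[{"grip":1,"delta_pos":[0,0,0],"rotation":[0,0,0.08]},{"grip":1,"delta_pos":[0,0,0],"rotation":[0,0,0.16]},{"grip":1,"delta_pos":[0,0,0],"rotation":[0,0,0.24]},{"grip":1,"delta_pos":[0,0,0],"rotation":[0,0,0.32]},{"grip":1,"delta_pos":[0,0,0],"rotation":[0,0,0.34]}]'
python3 -m creep '[{"grip":1,"delta_pos":[0,0,0],"rotation":[0,0,0]},{"grip":1,"delta_pos":[0,0,0],"rotation":[0,0,0]}]'
```

```text
clock: 13.75
tool_pos: [0.5121, 0.132, 0.0816]
orientation: [-179.9, -0.0, -53.1]
force: [5.5, -2.1, -4.6]
opening: 0.0135
gripper_force: 30.0
clock: 14.25
tool_pos: [0.5122, 0.132, 0.0816]
orientation: [-179.9, 0.0, -83.7]
force: [6.2, -1.7, -3.9]
opening: 0.0139
gripper_force: 30.0
clock: 14.45
tool_pos: [0.5122, 0.132, 0.0816]
orientation: [-179.9, 0.0, -83.4]
force: [5.4, -2.4, -4.6]
opening: 0.0139
gripper_force: 30.0
```

```bash
python3 -m creep '[{"grip":0,"delta_pos":[0,0,0],"rotation":[0,0,0]},{"grip":0,"delta_pos":[0,0,0],"rotation":[0,0,0]},{"grip":0,"delta_pos":[0,0,0],"rotation":[0,0,0]},{"grip":0,"delta_pos":[0,0,0],"rotation":[0,0,0]}]' >/dev/null
python3 -m creep '[{"grip":0,"delta_pos":[0,0,-0.3],"rotation":[0,0,0]},{"grip":0,"delta_pos":[0,0,-0.8],"rotation":[0,0,0]},{"grip":0,"delta_pos":[0,0,-1],"rotation":[0,0,0]},{"grip":0,"delta_pos":[0,0,-1],"rotation":[0,0,0]},{"grip":0,"delta_pos":[0,0,-1],"rotation":[0,0,0]}]'
python3 -m creep '[{"grip":0,"delta_pos":[0,0,0],"rotation":[0,0,0]},{"grip":0,"delta_pos":[0,0,0],"rotation":[0,0,0]},{"grip":0,"delta_pos":[0,0,0],"rotation":[0,0,0]},{"grip":0,"delta_pos":[0,0,0],"rotation":[0,0,0]},{"grip":0,"delta_pos":[0,0,0],"rotation":[0,0,0]}]'
python3 - <<'E'
from h import *
img,c=snap("scene"); x0,y0,x1,y1=300,150,400,220
cv2.imwrite("pics/s5.png",cv2.resize(img[y0:y1,x0:x1,::-1],None,fx=8,fy=8,interpolation=cv2.INTER_CUBIC))
E
```

```text
clock: 15.35
tool_pos: [0.5111, 0.132, 0.1818]
orientation: [-180.0, 0.0, -83.6]
force: [0.9, 0.3, -0.3]
opening: 0.0802
gripper_force: 0.0
clock: 15.85
tool_pos: [0.5113, 0.1319, 0.1812]
orientation: [180.0, -0.0, -83.6]
force: [-0.2, 0.9, -0.9]
opening: 0.0875
gripper_force: 0.0
```

View pics/s5.png

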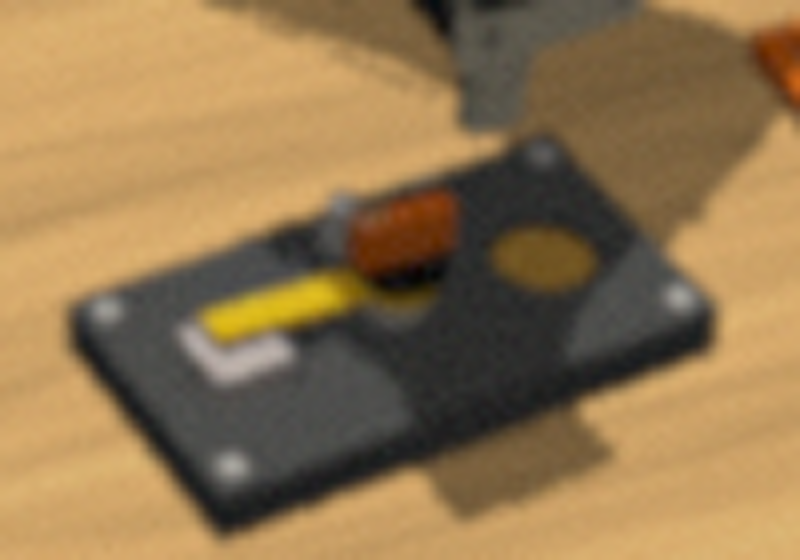

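The keeper arm lies over the seated blank, from (360,285) to (205,325). The knob has stayed past its detent, and the gripper is clear. Handing in.

```bash
python3 -c "
from plant import ctrl;print(ctrl.close_job())"
```

```text
the job is handed in; nothing more can be done
None
```

The blank is seated in the square nest, the knob is past its detent with the keeper arm over the blank, the gripper was clear of everything, and I handed the job in at about 16 s; the hand-in returned no verdict.

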